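# Shut and hasp the dye case

### The job

The plywood dye case on the studio table stands open. Press its lid shut until it snaps past the catch and is fully home, then swing the steel hasp on the lid's front edge down over the staple so that it lies flush against the front of the case. Leave the jar, the bottle and the pot around it where they are.

Things in the scene. Friction and masses are not known exactly. Their poses are not given: they have to be found in the camera images.
- case: Plywood case fixed to the table. Base box 180 mm (its x) by 260 mm (its y) by 95 mm high, walls 8 mm, packed jars inside; origin at the centre of its underside on the table, z up. Its front, with the staple, faces its own -x; the lid's hinge runs along its +x side, parallel to its y. Shut, the lid's flat top is 117 mm above the table
- lid (a joint): Lid angle in rad: 0 = shut and fully home, grows as it opens upward, 1.7 at most. The hinge is stiff, so the lid stays where it is left. Lid: 180 x 260 mm, 22 mm deep. At about 0.09 rad (front edge some 16 mm up) it meets a sprung catch; pressing down with about 10 N near the front edge pushes it past, and it snaps down to 0
- lid_hinge (a point): Point on the lid's hinge axis, in the middle of the case's length, 95 mm above the table; axis parallel to the case's y
- lid_edge (a point): Point on the lid: middle of the front (free) edge of its flat outer top face, 183 mm from the hinge axis along the lid and 22 mm outward; its orientation is the lid's (z = outward normal of the top face, x points from the free edge to the hinge)
- hasp (a joint): Hasp angle in rad relative to the lid: 0 = square to the lid, hanging flush down the case's front over the staple when the lid is shut; 1.57 = sticking straight out from the lid's front edge; 2.6 at most. Light friction: it stays where it is left
- hasp_hinge (a point): Middle of the hasp's hinge, on the lid's front edge 4 mm below the top face, axis parallel to the case's y. The hasp is a steel plate 44 mm wide, 42 mm long, 3 mm thick, with an 18 x 16 mm slot for the staple centred 27 mm from the hinge, and at its end a lip bent 12 mm outward
- hasp_lip (a point): Middle of the outer edge of the hasp's bent lip, 41 mm from the hinge along the plate and 12.5 mm out from the plate's middle
- staple (a point): Outer end of the staple: small steel block 10 mm wide standing 10 mm out of the middle of the case's front, 87 mm above the table; it passes through the hasp's slot and stands about 4 mm proud of the plate
- jar: Bystander: glass jar with white cap, 62 mm across, 70 mm high, loose; origin at the centre of its underside
- bottle: Bystander: white bottle with black cap, 40 mm across, 85 mm high, loose; origin at the centre of its underside
- pot: Bystander: white ceramic cup, 72 mm across, 60 mm high, loose; origin at the centre of its underside

How it is judged:
On the way, in this order (a step that is already met when the one before it is completed fails the run):
1. the lid is pressed shut past its catch (within 0.02 rad of home) while the hasp is still swung out (more than 0.4 rad) (value of joint lid below 0.02 rad and value of joint hasp above 0.4 rad), for 0.2 s.
2. with the lid still shut, the hasp lies over the staple against the case's front (within 0.12 rad) (value of joint lid below 0.02 rad and value of joint hasp below 0.12 rad), for 0.2 s.
At the end, for the whole second after the job is handed in: The lid is within 0.02 rad (about 4 mm at its front edge) of fully shut, the hasp is within 0.12 rad (about 5 mm at its lip) of flush over the staple, and the jar, the bottle and the pot stand within 40 mm of where they began (all of step 2 and distance of each of jar, bottle, pot from where it was at the start of the episode below 0.04 m); the robot touches nothing.
It fails at once if the jar, the bottle or the pot is knocked over or pushed more than 40 mm (distance of any of jar, bottle, pot from where it was at the start of the episode above 0.04 m or angle between any of jar, bottle, pot's own z axis and vertical above 0.5 rad).
It also fails if it takes over 50 s, if anything falls off the work surface, if the arm or the gripper's body presses on something with over 40 N, if the wrist force passes 120 N, or if a joint passes its speed limit or range.

### The arm

A 6-joint arm with a two-finger parallel gripper is mounted at the origin on the work surface. World frame = base frame: x ahead of the robot, y to its left, z up, the work surface at z = 0. Lengths are in m, angles in rad, forces in N, time in s.
With the tool pointing down it reaches from about 0.35 to 0.85 m from the base axis. Payload 8.1 kg.
Tool frame: the origin (TCP) lies on the centre line of the jaws, within the pads' length; the fingertips stand robot.tips_ahead ahead of it and the grasp point (between the pads) lies 6 mm ahead of it (robot.tips_ahead is the distance from the TCP to the fingertips, in m); z points along the fingers, y is the line along which they close (so a half turn about z gives the same grasp; the last joint's range is limited). The gripper opens to 93 mm and grips with 3 to 60 N. Pads are 15 mm wide; open, the fingers measure 128 mm over their backs; the gripper's body (75 mm by 188 mm) begins 65 mm behind the grasp point.
Start: joints at [1.037, 0.13, 1.488, -0, 1.523, -0.085], TCP at [0.26, 0.541, 0.244] pointing down, gripper open.
Joint ranges: [-2.96, 2.96], [-0.89, 2.26], [0.02, 2.5], [-1.34, 4.48], [0, 2.73], [-2.66, 2.66]. Speed limits (rad/s): [2.39, 2.39, 2.79, 3.14, 3.14, 3.14].

### API

Orientations are given as a rotation vector (axis times angle).
In Python, from plant import robot gives the robot as it stands.
- The arm moves only by the tool apply_moves, never from a script. Its arguments are lists of equal length, an entry for each row: "delta_pos": the shift along the tool's x, y, z in cm, a list of three; "twist": the turn about the tool's z in rad. A call has 1 to 8 rows; each row shifts and turns the commanded pose from where the row before left it, along the tool's axes as they then stand; what a row does not reach is not made up. A row lasts 1/8 s, in which the tool goes at most 62.5 mm and 10.7 degrees, less where a joint would pass 70% of its speed; a pose out of reach is approached as far as the arm can. A call with a gripper value outside its range is refused whole. "gripper" is the finger opening in cm, from 0 to 9.3, set as the call begins (left out, the last holds). The fingers move at their own pace and stop on an object; "squeeze" is the grip in N (left out, the last holds). Time passes only in rows, so rows that do not move let the fingers close. It gives the time, the measured TCP pose, the force, the opening and the grip force at its end, in the units of the state.
- robot.read_state(): the state, without advancing time (a new reading comes with each control period).
- robot.read_camera(name): name is "scene" or "top" or "wrist"; returns a dict with "frame" (420x560x3 uint8, red, green, blue), "vertical_fov" (degrees; the focal length in pixels is half the picture's height over the tangent of half this angle, whatever the lens; pixels are square), "cx", "cy" (the principal point, pixels), "R" (3x3) and "t" (3): a world point X has camera coordinates R X + t. Camera axes: x right, y down, z forward; pixel columns grow to the right and rows downward; lengths in m; the calibration is good to about 2 mm. The wrist camera is an equidistant fisheye: a pixel r from the principal point sees the ray r / f radians off the axis. A picture is of the moment at which its call begins. There is no depth.
- robot.close_job(): hands the job in; it is judged then, once.
The state is a dict: "t": time; "q": joint angles; "dq": joint speeds; "joint_torque": joint torques, N m; "tool_pos": TCP position; "orientation": TCP orientation; "force": force on the tool from outside, world axes, zero at the start; "wrist_torque": the same for the moment, N m; "opening": finger opening in m; "gripper_force": force on a finger pad.
Only numpy, scipy, OpenCV 4.12 (cv2) and the standard library are available. Lean on these libraries where they do the work, as an engineer would, in place of code of your own. Each camera call takes 0.05 s, during which the arm holds its last target. There are 200 camera calls.

## Working session

There is one attempt and no reset: what is moved stays moved. The work goes in short steps, Python scripts to look and compute and a tool call to move; the robot and the scene stay as the last step left them, time stands still between calls to the robot, and variables do not carry over. Pictures are saved under pics/ and viewed, at most 10 in all, crops included, and the job is handed in when it is done.

Besides the shell and the picture viewer there is one more tool, called after "Request:" as name(argument=value, ...) on one line, values as JSON. apply_moves: Moves the arm, as the interface text tells. Its arguments: {"type":"object","properties":{"delta_pos":{"type":"array"},"twist":{"type":"array"},"gripper":{"type":"number"},"squeeze":{"type":"number"}},"required":["delta_pos","twist"]}

```bash
ls; mkdir -p pics; python3 - <<'E'
from plant import robot
import cv2,pickle
d={}
for n in("scene","top"):
    c=robot.read_camera(n);d[n]=c;cv2.imwrite(f"pics/{n}0.png",c["frame"][:,:,::-1])
    print(n,c["vertical_fov"],c["cx"],c["cy"],c["R"],c["t"])
pickle.dump(d,open("c0.pkl","wb"))
print(robot.read_state(),robot.tips_ahead)
E
```

```text
pics
scene 49.77474373296208 277.5326632024945 208.10544375948433 [[-0.59283764  0.80528359  0.00786556]
 [ 0.60130224  0.44912447 -0.66085008]
 [-0.53570434 -0.38704722 -0.75047672]] [ 0.35701369 -0.3191537   1.25753582]
top 43.18012327862101 287.9011573133046 205.1385581020108 [[-0.02732676 -0.99961123  0.00553511]
 [-0.98898168  0.02622942 -0.14569577]
 [ 0.14549395 -0.00945551 -0.98931396]] [0.02537957 0.60421767 0.90006284]
{'t': 0.1, 'q': array([ 1.03660467e+00,  1.31056324e-01,  1.48913283e+00, -2.16437505e-06,
        1.52298974e+00, -8.54122448e-02]), 'dq': array([-1.71448985e-03, -1.65943169e-03, -1.64401530e-03, -5.77513713e-05,
       -6.81996665e-04,  4.93683146e-04]), 'joint_torque': array([ 1.19343207e-03, -5.61332595e+01, -4.93098986e+01,  7.70857232e-02,
        2.91193917e-02, -9.08399466e-05]), 'tool_pos': array([0.26007654, 0.54020324, 0.24273044]), 'orientation': array([-6.98932707e-01, -3.06236289e+00,  2.37371780e-03]), 'force': array([-0.15499683,  0.1003542 ,  1.23222226]), 'wrist_torque': array([ 0.00621662, -0.0258919 ,  0.02523523]), 'gripper_force': 0.0, 'opening': 0.09289468161169429} 0.025
```

View pics/scene0.png

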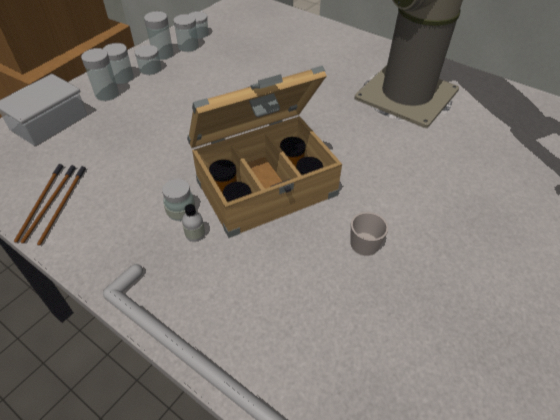

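View pics/top0.png

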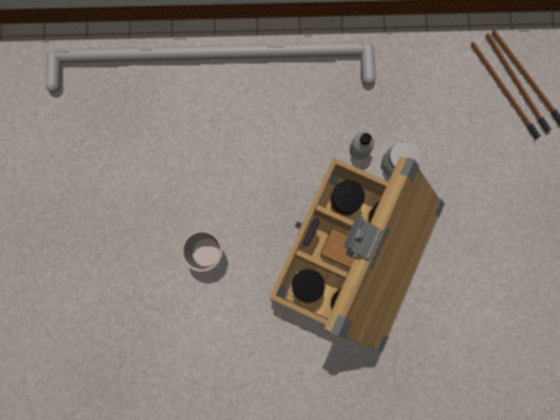

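The scene view shows the open case, with the staple near (288,188). The jar (178,198) and bottle (193,223) stand by one end and the pot (368,235) in front. In the top view the front rim runs from (273,298) to (335,162), the staple is at (298,225), the lid's front edge runs from about (330,325) to (405,160), and the hasp is at (365,238).

```bash
cat > h.py <<'E'
import numpy as np
def ray(c,u,v):
    f=210/np.tan(np.radians(c["vertical_fov"]/2))
    d=c["R"].T@np.array([(u-c["cx"])/f,(v-c["cy"])/f,1.]);return -c["R"].T@c["t"],d/np.linalg.norm(d)
def plane(c,u,v,z):
    o,d=ray(c,u,v);return o+d*(z-o[2])/d[2]
def tri(c1,p1,c2,p2):
    A=0;b=0;R=[ray(c1,*p1),ray(c2,*p2)]
    for o,d in R:
        P=np.eye(3)-np.outer(d,d);A=A+P;b=b+P@o
    X=np.linalg.solve(A,b);return X,[np.linalg.norm((np.eye(3)-np.outer(d,d))@(X-o)) for o,d in R]
def proj(c,X):
    f=210/np.tan(np.radians(c["vertical_fov"]/2));p=c["R"]@np.asarray(X)+c["t"];return np.array([c["cx"]+f*p[0]/p[2],c["cy"]+f*p[1]/p[2]])
E
python3 - <<'E'
import pickle,cv2,numpy as np
from h import *
np.set_printoptions(precision=4,suppress=True)
d=pickle.load(open("c0.pkl","rb"));T,S=d["top"],d["scene"]
print("rimL",plane(T,273,298,.095),"rimR",plane(T,335,162,.095))
print("staple",tri(T,(298,225),S,(288,188)),plane(T,298,225,.087))
for n,u,v,z in(("pot",203,251,.04),("bottle",366,139,.085),("jar",405,155,.07)):print(n,plane(T,u,v,z))
a=cv2.resize(T["frame"][140:360,255:455],None,fx=2.7,fy=2.7,interpolation=cv2.INTER_CUBIC)
b=cv2.resize(S["frame"][65:240,160:400],None,fx=3.3,fy=3.3,interpolation=cv2.INTER_CUBIC)
cv2.imwrite("pics/a.png",a[:,:,::-1]);cv2.imwrite("pics/b.png",b[:,:,::-1])
E
```

```text
rimL [0.444  0.0382 0.095 ] rimR [ 0.6693 -0.0727  0.095 ]
staple (array([ 0.5634, -0.0054,  0.0863]), [np.float64(0.0013705595312128846), np.float64(0.0013705595312129494)]) [ 0.564  -0.0066  0.087 ]
pot [0.5276 0.161  0.04  ]
bottle [ 0.711  -0.1291  0.085 ]
jar [ 0.6844 -0.1987  0.07  ]
```

View pics/a.png

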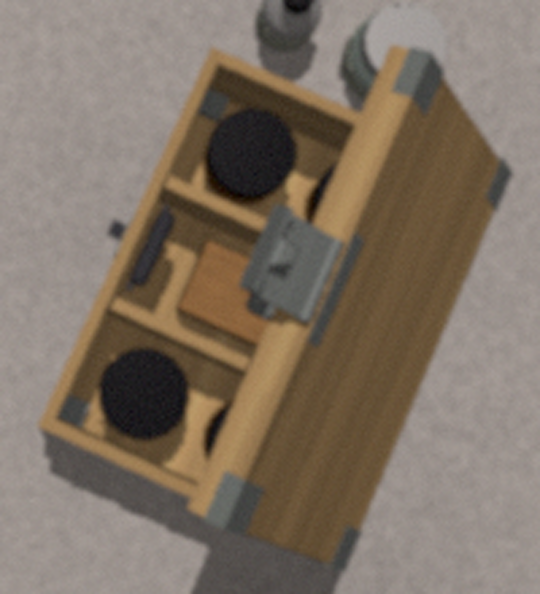

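View pics/b.png

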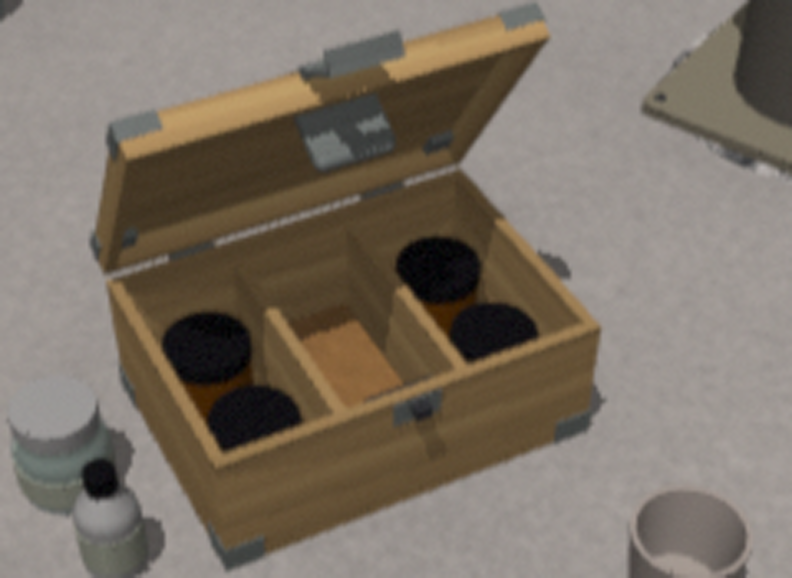

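The crops confirm the lid stands well open. The hasp sticks out forward from the edge: the plate spans roughly (245-340, 205-320) in the top crop and (300-405, 35-75) in the scene crop.

```bash
python3 - <<'E'
import pickle,numpy as np
from h import *
np.set_printoptions(precision=4,suppress=True)
d=pickle.load(open("c0.pkl","rb"));T,S=d["top"],d["scene"]
t=lambda x,y:(255+x/2.7,140+y/2.7); s=lambda x,y:(160+x/3.3,65+y/3.3)
P={}
for n,a,b in(("topL",(440,62),(112,130)),("topR",(237,530),(540,5)),("inL",(400,48),(120,158)),("inR",(190,505),(548,38)),
   ("rimF+",(213,52),(218,462)),("rimF-",(42,425),(598,325))):
    P[n],e=tri(T,t(*a),S,s(*b));print(n,P[n],e[0])
st=np.array([.5634,-.0054,.087])
y=P["topL"]-P["topR"]+P["inL"]-P["inR"]+P["rimF+"]-P["rimF-"];y[2]=0;y/=np.linalg.norm(y)
x=np.array([-y[1]*-1,0,0]) if 0 else np.cross(y,[0,0,1.]);print("xc",x,"yc",y,"yaw",np.arctan2(x[1],x[0]))
fr=(P["rimF+"]+P["rimF-"])/2
c=((st+.1*x)+(fr+.09*x))/2;c[2]=0;print("c",c,st+.1*x,fr+.09*x)
for k in P:
    q=P[k]-c;print(k,"case frame",q@x,q@y,q[2])
e=(P["topL"]+P["topR"])/2-c;ex,ez=e@x-.09,e[2]-.095
th=np.arctan2(ez,-ex)-np.arctan2(.022,.183);print("lid",th,np.hypot(ex,ez))
L=np.array([-np.cos(th),np.sin(th)]);N=np.array([np.sin(th),np.cos(th)])
hh=np.array([.09,.095])+.183*L+.018*N
W=lambda xz,yy:c+x*xz[0]+y*yy+np.array([0,0,xz[1]])
it=lambda p:((p-np.array([255,140]))*2.7).round();is_=lambda p:((p-np.array([160,65]))*3.3).round()
for h in(0.4,.7,1,1.3,1.6,1.9):
    D=-N*np.cos(h)+L*np.sin(h);O=L*np.cos(h)+N*np.sin(h)
    print(h,[(it(proj(T,W(p,yy))),is_(proj(S,W(p,yy)))) for yy in(.022,-.022) for p in(hh,hh+.041*D,hh+.041*D+.0125*O)])
np.savez("g.npz",c=c,x=x,y=y)
E
```

```text
topL [ 0.6276 -0.1707  0.2505] 0.0029223378675119543
topR [ 0.393  -0.0523  0.2547] 0.005341858098370571
inL [ 0.638  -0.1532  0.2455] 0.0008755053611813705
inR [ 0.4065 -0.0333  0.2464] 0.0018964635528624636
rimF+ [ 0.6741 -0.0702  0.092 ] 0.001280572643591062
rimF- [0.4441 0.0439 0.0906] 0.0017243037153084936
xc [-0.4516 -0.8922  0.    ] yc [ 0.8922 -0.4516  0.    ] yaw -2.039387904386541
c [ 0.5184 -0.094   0.    ] [ 0.5182 -0.0946  0.087 ] [ 0.5185 -0.0935  0.0913]
topL case frame 0.01905297274393198 0.13204134597998102 0.25052887887204645
topR case frame 0.01942614198062114 -0.13073149146926447 0.25473340117831045
inL case frame -0.0012042177090050821 0.13345220553083315 0.24551792564792413
inR case frame -0.00370307341255284 -0.1272065878524754 0.24636676568192373
rimF+ case frame -0.09164428028994578 0.1282054014067176 0.09201389250183295
rimF- case frame -0.08951859382308726 -0.12849957229395945 0.09063979695228273
lid 1.029214071115699 0.17278488518364088
0.4 [(array([340., 248.]), array([299.,  67.])), (array([265., 215.]), array([331., 115.])), (array([265., 210.]), array(
[... 790 characters left out ...]
 221.]), array([314.,  26.])), (array([304., 327.]), array([371.,  47.])), (array([256., 298.]), array([396.,  29.])), (array([275., 305.]), array([389.,   6.]))]
1.6 [(array([340., 248.]), array([299.,  67.])), (array([315., 223.]), array([313.,  28.])), (array([338., 231.]), array([304.,   7.])), (array([304., 327.]), array([371.,  47.])), (array([277., 306.]), array([388.,   8.])), (array([300., 315.]), array([379., -12.]))]
1.9 [(array([340., 248.]), array([299.,  67.])), (array([338., 232.]), array([303.,  10.])), (array([363., 242.]), array([294.,  -6.])), (array([304., 327.]), array([371.,  47.])), (array([300., 316.]), array([378., -10.])), (array([325., 327.]), array([368., -25.]))]
```

```bash
cat >> h.py <<'E'
from scipy.spatial.transform import Rotation as Ro
def where(robot):
    g=np.load("g.npz");s=robot.read_state();R=Ro.from_rotvec(s["orientation"]).as_matrix();q=s["tool_pos"]-g["c"]
    tip=[q@g["x"],q@g["y"],q[2]-robot.tips_ahead]
    return s,R,tip
E
python3 - <<'E'
from plant import robot
from h import *
np.set_printoptions(precision=4,suppress=True)
s,R,tip=where(robot);g=np.load("g.npz")
print(R,tip,s["q"])
for sg in(1,-1):
    v=R.T@(sg*g["x"]);print(sg,"twist",np.arctan2(v[1],v[0]))
for th in np.arange(1.04,-.01,-.13):
    L=np.array([-np.cos(th),np.sin(th)]);N=np.array([np.sin(th),np.cos(th)])
    p=np.array([.09,.095])+.155*L+.022*N;print(round(th,2),p, p+[.0075,0])
E
```

```text
[[-0.901   0.4339 -0.0008]
 [ 0.4339  0.901  -0.0014]
 [ 0.0001 -0.0016 -1.    ]] [np.float64(-0.44921862952519603), np.float64(-0.5168905613074102), np.float64(0.21773044025094984)] [ 1.0366  0.1311  1.4891 -0.      1.523  -0.0854]
1 twist -1.5509841404141405
-1 twist 1.5906085131756527
1.04 [0.0305 0.2398] [0.038  0.2398]
0.91 [0.0122 0.2309] [0.0197 0.2309]
0.78 [-0.0047  0.2196] [0.0028 0.2196]
0.65 [-0.0201  0.2063] [-0.0126  0.2063]
0.52 [-0.0336  0.1911] [-0.0261  0.1911]
0.39 [-0.045   0.1743] [-0.0375  0.1743]
0.26 [-0.0541  0.1561] [-0.0466  0.1561]
0.13 [-0.0608  0.1369] [-0.0533  0.1369]
0.0 [-0.065  0.117] [-0.0575  0.117 ]
```

Request:
apply_moves(delta_pos=[[0, 0, -1.1], [0, 0, -1.1], [0, 0, -1.1], [0, 0, -1.1], [0, 0, -1.1], [0, 0, -1.1], [0, 0, -1.1], [0, 0, -1.1]], twist=[0.18, 0.18, 0.18, 0.18, 0.18, 0.18, 0.18, 0.18], gripper=0)

```text
t: 1.1
tool_pos: [0.2602, 0.5404, 0.3313]
orientation: [2.55, 1.834, -0.002]
force: [-0.8, -0.8, -0.0]
opening: 0.0179
gripper_force: 0.0
```

Request:
apply_moves(delta_pos=[[0, 0, 0], [-3.5, 3.5, 0], [-3.5, 3.5, 0], [-3.5, 3.5, 0], [-3.5, 3.5, 0], [-3.5, 3.5, 0], [-3.5, 3.5, 0], [-3.5, 3.5, 0]], twist=[0.15, 0, 0, 0, 0, 0, 0, 0])

```text
t: 2.1
tool_pos: [0.3685, 0.2099, 0.3313]
orientation: [2.676, 1.646, -0.0]
force: [0.2, 0.2, 0.2]
opening: 0.0002
gripper_force: 0.0
```

```bash
cat > w.py <<'E'
from plant import robot
from h import *
np.set_printoptions(precision=4,suppress=True)
s,R,tip=where(robot);g=np.load("g.npz")
v=R.T@(-g["x"]);print(s["t"],"twist left",np.arctan2(v[1],v[0]),"tip case",np.array(tip),"F case",s["force"]@g["x"],s["force"]@g["y"],s["force"][2],s["q"],s["opening"],"tool x,y in case",[(round(float(R[:,i]@g["x"]),3),round(float(R[:,i]@g["y"]),3)) for i in(0,1)])
E
python3 w.py
```

```text
2.1 twist left 0.0008883458243594794 tip case [-0.2035 -0.271   0.3063] F case -0.3038956437015737 0.11453911987967505 0.2107578320466704 [ 0.3967 -0.3754  1.7953 -0.      1.7219  0.8644] 0.00015629045840833848 tool x,y in case [(-1.0, -0.001), (-0.001, 1.0)]
```

Request:
apply_moves(delta_pos=[[-3.5, 3.4, 0], [-4, 4, 0], [-4, 4, 0], [-4, 4, 0], [-4, 4, 0], [-4, 4, 0], [-4.3, 3.7, 0], [0, 0, 0]], twist=[0, 0, 0, 0, 0, 0, 0, 0])

```text
t: 3.1
tool_pos: [0.4846, -0.1623, 0.3302]
orientation: [-2.679, -1.639, 0.003]
force: [1.3, 0.0, 0.2]
opening: 0.0004
gripper_force: 0.0
```

```bash
python3 w.py; python3 - <<'E'
from plant import robot
import cv2
cv2.imwrite("pics/s1.png",robot.read_camera("scene")["frame"][:,:,::-1])
E
```

```text
3.1 twist left -0.004022436421058246 tip case [0.0761 0.0007 0.3052] F case -0.6080883652642323 1.1017454585671713 0.17016008502335517 [-0.4229 -0.1291  1.5916 -0.0008  1.6813  0.0496] 0.0003564510312316501 tool x,y in case [(-1.0, 0.004), (0.004, 1.0)]
```

View pics/s1.png

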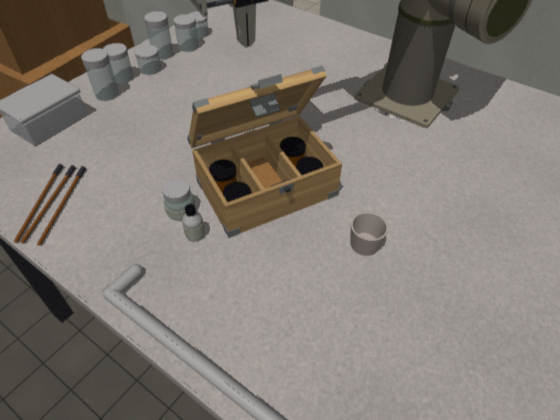

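The gripper's fingertips, at (247,45), are above and behind the lid, as computed. Next I descend behind the lid.

Request:
apply_moves(delta_pos=[[0, 0, 3.2], [0, 0, 3.2], [0, 0, 0], [1, 0, 0], [1, 0, 0], [0.5, 0, 0], [0.5, 0, 0], [0, 0, 0]], twist=[0, 0, 0, 0, 0, 0, 0, 0])

```text
t: 4.15
tool_pos: [0.4986, -0.1319, 0.2678]
orientation: [2.675, 1.646, 0.0]
force: [-0.7, -0.6, 1.3]
opening: 0.0003
gripper_force: 0.0
```

```bash
python3 w.py
```

```text
4.15 twist left 0.0011239351481949133 tip case [ 0.0427 -0.0005  0.2428] F case 0.8239189386023326 -0.3604054926440521 1.345662272044734 [-0.3579 -0.1082  1.6848 -0.      1.5648  0.1095] 0.00031330486300818437 tool x,y in case [(-1.0, -0.001), (-0.001, 1.0)]
```

Request:
apply_moves(delta_pos=[[0.8, 0, 0.4], [0.9, 0, 0.45], [0.9, 0, 0.5], [0.9, 0, 0.55], [0.8, 0, 0.6], [0.8, 0, 0.65], [0.8, 0, 0.7], [0, 0, 0]], twist=[0, 0, 0, 0, 0, 0, 0, 0])

```text
t: 5.15
tool_pos: [0.5249, -0.0786, 0.228]
orientation: [-2.674, -1.646, 0.001]
force: [0.0, -0.6, -0.5]
opening: 0.0007
gripper_force: 0.0
```

```bash
python3 w.py
```

```text
5.15 twist left 0.0014911371370808152 tip case [-0.0167 -0.0012  0.203 ] F case 0.4939491363273948 0.3010710181049696 -0.4706858115886635 [-0.2457 -0.0483  1.7003  0.0006  1.4912  0.2214] 0.000723259814627014 tool x,y in case [(-1.0, -0.001), (-0.001, 1.0)]
```

```bash
python3 - <<'E'
from plant import robot
import cv2
f=robot.read_camera("scene")["frame"]
cv2.imwrite("pics/s2.png",cv2.resize(f[20:250,150:400],None,fx=2.5,fy=2.5)[:,:,::-1])
E
```

```text
(no output)
```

View pics/s2.png

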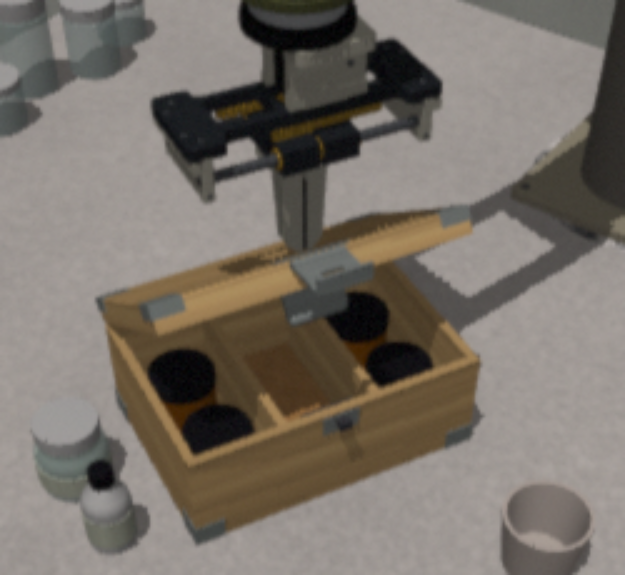

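The lid follows the finger down (its edge now runs from (155,315) to (465,220)), and the hasp still sticks out at (330,268). I continue along the arc.

Request:
apply_moves(delta_pos=[[0.7, 0, 0.8], [0.7, 0, 0.9], [0.6, 0, 0.9], [0.5, 0, 0.9], [0.5, 0, 1.0], [0.4, 0, 1.0], [0.3, 0, 0.8], [0, 0, 0]], twist=[0, 0, 0, 0, 0, 0, 0, 0])

```text
t: 6.2
tool_pos: [0.541, -0.0463, 0.1649]
orientation: [-2.675, -1.645, 0.003]
force: [0.1, -0.8, 0.7]
opening: 0.0004
gripper_force: 0.0
```

```bash
python3 w.py
```

```text
6.2 twist left 0.0007892097595920824 tip case [-0.0528 -0.0014  0.1399] F case 0.636442828039048 0.4428568903702641 0.6793937324631055 [-0.1797  0.0298  1.7398 -0.0002  1.3742  0.2882] 0.00039940123879648093 tool x,y in case [(-1.0, -0.001), (-0.001, 1.0)]
```

Request:
apply_moves(delta_pos=[[0, 0, -0.6], [1, 0, 0], [1, 0, 0], [0, 0, 0.8], [0, 0, 0.6], [0, 0, 0.5], [0, 0, 0.3], [0, 0, 0]], twist=[0, 0, 0, 0, 0, 0, 0, 0])

```text
t: 7.2
tool_pos: [0.551, -0.0284, 0.1501]
orientation: [-2.676, -1.646, -0.001]
force: [0.3, 1.6, 4.6]
opening: 0.0003
gripper_force: 1.5
```

```bash
python3 w.py
```

```text
7.2 twist left 0.0006327567935811632 tip case [-0.0733 -0.0006  0.1251] F case -1.571244194677286 -0.40778910437207944 4.567963302200232 [-0.1448  0.0638  1.7327  0.0006  1.3446  0.323 ] 0.0003263876066070691 tool x,y in case [(-1.0, -0.001), (-0.001, 1.0)]
```

Request:
apply_moves(delta_pos=[[0, 0, 0.2], [0, 0, 0.2], [0, 0, 0.2], [0, 0, 0.2], [0, 0, 0]], twist=[0, 0, 0, 0, 0])

```text
t: 7.82
tool_pos: [0.5504, -0.0288, 0.1422]
orientation: [-2.676, -1.646, 0.001]
force: [-4.1, -1.0, 4.4]
opening: 0.0008
gripper_force: 1.9
```

```bash
python3 w.py
```

```text
7.825 twist left 0.0005175425181879761 tip case [-0.0727 -0.0009  0.1172] F case 2.750321491427155 -3.215757926086671 4.416745530915353 [-0.1451  0.0713  1.74   -0.0003  1.3311  0.323 ] 0.0007981242026298809 tool x,y in case [(-1.0, -0.001), (-0.001, 1.0)]
```

Tip at about 117 mm, the shut height. I press a little more to seat it.

Request:
apply_moves(delta_pos=[[0, 0, 0.15], [0, 0, 0.15], [0, 0, 0.1], [0, 0, 0]], twist=[0, 0, 0, 0])

```text
t: 8.32
tool_pos: [0.5506, -0.0288, 0.1418]
orientation: [2.675, 1.646, -0.0]
force: [-18.6, 1.7, 31.0]
opening: 0.0005
gripper_force: 15.6
```

```bash
python3 w.py
```

```text
8.325 twist left 0.0007249317406712042 tip case [-0.0728 -0.0007  0.1168] F case 6.876188443547971 -17.35309014410995 30.998721025742 [-0.1449  0.0713  1.7406 -0.0005  1.3295  0.3231] 0.0005344468011990565 tool x,y in case [(-1.0, -0.001), (-0.001, 1.0)]
```

Request:
apply_moves(delta_pos=[[0, 0, -0.6], [0, 0, -1.5], [0, 0, -2], [2.2, 0, 0], [2.5, 0, 0], [2.5, 0, 0], [2.5, 0, 0], [0, 0, 0]], twist=[0, 0, 0, 0, 0, 0, 0, 0])

```text
t: 9.32
tool_pos: [0.595, 0.0604, 0.1787]
orientation: [-2.673, -1.649, -0.0]
force: [-0.1, -0.1, -0.4]
opening: 0.0004
gripper_force: 0.0
```

```bash
python3 w.py; python3 - <<'E'
from plant import robot
import cv2,numpy as np
a=robot.read_camera("scene")["frame"][70:250,150:400];b=robot.read_camera("top")["frame"][120:340,230:430]
a=cv2.resize(a,None,fx=1.8,fy=1.8);b=cv2.resize(b,(int(200*324/220),324))
cv2.imwrite("pics/s3.png",np.hstack([a,b])[:,:,::-1])
E
```

```text
9.325 twist left 0.003096757866471755 tip case [-0.1724 -0.0014  0.1537] F case 0.16334759317529438 -0.07916896550125949 -0.3547445117146808 [0.0151 0.1633 1.5714 0.0006 1.4071 0.4805] 0.00041155148927872324 tool x,y in case [(-1.0, -0.003), (-0.003, 1.0)]
```

View pics/s3.png

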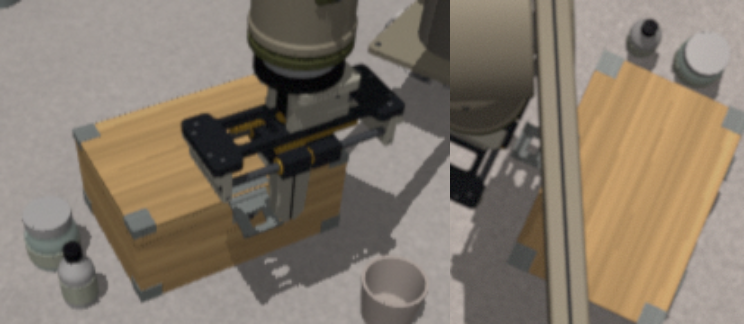

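The lid is shut. The hasp sticks out at (258,205), left of the finger in the scene crop. I go down in front of it and push it back against the case.

Request:
apply_moves(delta_pos=[[0, 0, 3], [0, 0, 3], [0, 0, 3], [-1, 0, 0.2], [-1, 0, 0], [-1, 0, 0], [-1, 0, 0], [0, 0, 0]], twist=[0, 0, 0, 0, 0, 0, 0, 0])

```text
t: 10.42
tool_pos: [0.5771, 0.0216, 0.0889]
orientation: [2.676, 1.644, 0.003]
force: [0.0, 0.1, 0.7]
opening: 0.0001
gripper_force: 0.5
```

```bash
python3 w.py
```

```text
10.425 twist left -0.0002507615142323519 tip case [-0.1297  0.0001  0.0639] F case -0.13464624133497655 -0.0641372358025195 0.6781881462478474 [-0.0515  0.1946  1.7088  0.0003  1.2359  0.4172] 8.940580806950419e-05 tool x,y in case [(-1.0, 0.0), (0.0, 1.0)]
```

Request:
apply_moves(delta_pos=[[-0.5, 0, 0], [-0.4, 0, 0], [-0.3, 0, 0], [-0.2, 0, 0], [0, 0, 0]], twist=[0, 0, 0, 0, 0])

```text
t: 11.05
tool_pos: [0.5722, 0.0129, 0.0881]
orientation: [-2.674, -1.646, -0.011]
force: [10.2, 16.1, -3.4]
opening: 0.0006
gripper_force: 10.3
```

```bash
python3 w.py
```

```text
11.05 twist left 0.001399972004709441 tip case [-0.1197 -0.0002  0.0631] F case -18.99346067436884 1.8453072732478801 -3.3527813436655585 [-0.0704  0.1802  1.7267  0.0057  1.2301  0.3949] 0.0006107986889007265 tool x,y in case [(-1.0, -0.001), (-0.001, 1.0)]
```

Request:
apply_moves(delta_pos=[[0.7, 0, 0], [1.5, 0, 0], [2, 0, 0], [2, 0, 0], [0, 0, -4], [0, 0, -4], [0, 0, -4], [0, 0, 0]], twist=[0, 0, 0, 0, 0, 0, 0, 0])

```text
t: 12.05
tool_pos: [0.601, 0.0661, 0.2119]
orientation: [2.672, 1.645, 0.01]
force: [0.1, 0.1, 0.7]
opening: 0.0006
gripper_force: 0.0
```

Request:
apply_moves(delta_pos=[[0, -4, -2], [0, -4, -2], [0, -4, 0], [0, -4, 0], [0, -4, 0], [0, 0, 0]], twist=[0, 0, 0, 0, 0, 0])

```text
t: 12.8
tool_pos: [0.4178, 0.1567, 0.2463]
orientation: [-2.673, -1.649, 0.002]
force: [1.4, 0.4, 0.2]
opening: 0.0008
gripper_force: 0.0
```

```bash
python3 w.py; python3 - <<'E'
from plant import robot
import cv2,numpy as np
a=robot.read_camera("scene")["frame"][130:220,230:350];b=robot.read_camera("top")["frame"][180:270,260:340]
a=cv2.resize(a,None,fx=3.7,fy=3.7,interpolation=cv2.INTER_CUBIC);b=cv2.resize(b,(296,333),interpolation=cv2.INTER_CUBIC)
cv2.imwrite("pics/s4.png",np.hstack([a,b])[:,:,::-1])
E
```

```text
12.8 twist left 0.003246751822461439 tip case [-0.1783 -0.203   0.2213] F case -1.0224116326291606 1.0785989680216328 0.21944764484397022 [ 0.2437 -0.2981  1.888   0.0003  1.5529  0.709 ] 0.0007566788321264005 tool x,y in case [(-1.0, -0.003), (-0.003, 1.0)]
```

View pics/s4.png

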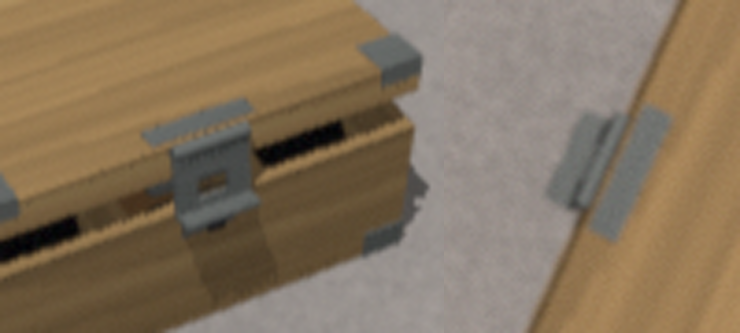

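The lid is no longer shut: there is a dark gap between lid and rim at (300,145). I compare the lid corners now with those in s3 (before the hasp push).

```bash
python3 - <<'E'
import pickle
from h import *
np.set_printoptions(precision=1,suppress=True)
d=pickle.load(open("c0.pkl","rb"));S=d["scene"];g=np.load("g.npz");c,x,y=g["c"],g["x"],g["y"]
for th in(0,.05,.1,.15,.2,.25):
    L=np.array([-np.cos(th),np.sin(th)]);N=np.array([np.sin(th),np.cos(th)])
    e=np.array([.09,.095])+.183*L+.022*N
    o=[]
    for yy in(.13,-.13):
        p=proj(S,c+x*e[0]+y*yy+np.array([0,0,e[1]]));o+=[(p-[150,70])*1.8,(p-[230,130])*3.7]
    print(th,"y+ s3,s4",o[0],o[1],"y- s3,s4",o[2],o[3])
E
```

```text
0 y+ s3,s4 [132.7 228. ] [-23.3 246.6] y- s3,s4 [348.1 152.4] [419.5  91.2]
0.05 y+ s3,s4 [131.4 221. ] [-25.8 232.3] y- s3,s4 [348.4 145.5] [420.2  77.1]
0.1 y+ s3,s4 [130.  213.7] [-28.7 217.3] y- s3,s4 [348.5 138.4] [420.4  62.4]
0.15 y+ s3,s4 [128.4 206.1] [-32.  201.6] y- s3,s4 [348.4 131. ] [420.1  47.2]
0.2 y+ s3,s4 [126.7 198.2] [-35.6 185.4] y- s3,s4 [348.  123.3] [419.4  31.5]
0.25 y+ s3,s4 [124.7 190. ] [-39.6 168.5] y- s3,s4 [347.4 115.5] [418.1  15.3]
```

```bash
python3 - <<'E'
import cv2,numpy as np
a=cv2.imread("pics/s3.png").astype(int); b=cv2.imread("pics/s4.png").astype(int)
for col in(165,178,328,338): print(col,[tuple(a[r,col][::-1]) for r in range(140,300,4)] if col>300 else [tuple(map(int,a[r,col][::-1])) for r in range(190,300,4)])
E
```

```text
165 [(159, 128, 86), (166, 133, 89), (173, 140, 93), (161, 130, 86), (162, 130, 87), (167, 135, 90), (167, 134, 90), (170, 137, 92), (123, 100, 67), (112, 91, 62), (107, 85, 57), (100, 81, 54), (97, 77, 53), (99, 80, 54), (104, 83, 55), (109, 88, 58), (108, 87, 57), (113, 92, 61), (111, 89, 59), (103, 84, 56), (99, 80, 54), (105, 84, 56), (104, 83, 56), (99, 80, 54), (95, 77, 52), (99, 82, 59), (148, 141, 134), (156, 151, 147)]
178 [(166, 134, 90), (172, 138, 93), (160, 130, 87), (162, 130, 87), (167, 134, 91), (166, 134, 90), (164, 132, 88), (118, 95, 64), (112, 91, 60), (107, 87, 58), (97, 78, 52), (95, 76, 51), (100, 81, 54), (102, 82, 55), (107, 87, 58), (109, 88, 59), (114, 92, 63), (108, 88, 58), (103, 83, 55), (99, 80, 53), (105, 83, 55), (104, 84, 55), (97, 79, 52), (96, 77, 51), (112, 97, 78), (156, 150, 144), (161, 154, 149), (161, 155, 151)]
328 [(np.int64(27), np.int64(28), np.int64(32)), (np.int64(29), np.int64(29), np.int64(32)), (np.int64(21), np.int64(23), np.int64(25)), (np.int64(14), np.int64(16), np.int64(19)), (np.int64(17), np.int64(18), np.int64(21)), (np.int64(
[... 2629 characters left out ...]
(81), np.int64(80)), (np.int64(87), np.int64(83), np.int64(81)), (np.int64(85), np.int64(82), np.int64(79)), (np.int64(83), np.int64(80), np.int64(79)), (np.int64(85), np.int64(83), np.int64(81)), (np.int64(89), np.int64(83), np.int64(83)), (np.int64(89), np.int64(85), np.int64(83)), (np.int64(89), np.int64(85), np.int64(83)), (np.int64(87), np.int64(83), np.int64(81)), (np.int64(106), np.int64(101), np.int64(99)), (np.int64(161), np.int64(154), np.int64(150)), (np.int64(160), np.int64(153), np.int64(150)), (np.int64(160), np.int64(154), np.int64(149)), (np.int64(164), np.int64(158), np.int64(153)), (np.int64(164), np.int64(158), np.int64(153)), (np.int64(163), np.int64(157), np.int64(153))]
```

In s3 the lid was shut (its front edge is where the model puts it at 0 rad). So the horizontal push jammed on the lip by friction and levered the lid back to about 0.10 rad. The fix has three parts:
1. Grip the hasp by its sides and swing it out.
2. Press the lid shut again.
3. Close the hasp by pushing its lip down from above.

Request:
apply_moves(delta_pos=[[0, 4, 0], [0, 4, 0], [0, 4, 0], [0, 4.2, 0], [0, 4, 0], [-3.5, 0, 2], [-3.5, 0, 2], [0, 0, 0]], twist=[0, 0, 0, 0, 0, 0, 0, 0], gripper=9, squeeze=5)

```text
t: 13.9
tool_pos: [0.567, -0.0008, 0.2038]
orientation: [-2.677, -1.64, 0.007]
force: [0.0, -0.1, 0.5]
opening: 0.0757
gripper_force: 0.0
```

```bash
python3 w.py
```

```text
13.9 twist left -0.002985427413080337 tip case [-0.1051  0.0013  0.1788] F case 0.06099911846646264 0.06051359952754458 0.5397248387576774 [-0.0915  0.0682  1.6276 -0.0007  1.4512  0.3802] 0.07569703667421578 tool x,y in case [(-1.0, 0.003), (0.003, 1.0)]
```

Request:
apply_moves(delta_pos=[[0.1, 0, 2.4], [0, 0, 2.4], [0, 0, 2.4], [0, 0, 2], [0, 0, 0]], twist=[0, 0, 0, 0, 0])

```text
t: 14.52
tool_pos: [0.5679, 0.0029, 0.1132]
orientation: [-2.674, -1.645, 0.004]
force: [-1.0, 1.3, -0.2]
opening: 0.0902
gripper_force: 0.0
```

Request:
apply_moves(delta_pos=[[0, 0, 0], [0, 0, 0], [0, 0, 0], [0, 0, 0], [0, 0, 0], [0, 0, 0]], twist=[0, 0, 0, 0, 0, 0], gripper=3.8, squeeze=5)

```text
t: 15.28
tool_pos: [0.5686, 0.0027, 0.1152]
orientation: [-2.676, -1.646, 0.0]
force: [-1.2, 0.9, 1.1]
opening: 0.0437
gripper_force: 5.0
```

```bash
python3 w.py
```

```text
15.275 twist left 0.0006301245574353086 tip case [-0.109   0.0012  0.0902] F case -0.2654284681739923 -1.4290114545195969 1.1343014278188148 [-0.0855  0.1444  1.7134  0.0001  1.2841  0.3824] 0.043678755302035584 tool x,y in case [(-1.0, -0.001), (-0.001, 1.0)]
```

The fingers hold the hasp (opening 43.7 mm). I swing it out along the arc.

Request:
apply_moves(delta_pos=[[0.8, 0, -0.2], [0.7, 0, -0.4], [0.7, 0, -0.6], [0.5, 0, -0.7], [0.4, 0, -0.7], [0.2, 0, -0.7], [0, 0, 0]], twist=[0, 0, 0, 0, 0, 0, 0])

```text
t: 16.15
tool_pos: [0.5837, 0.0326, 0.1489]
orientation: [-2.675, -1.646, -0.001]
force: [-4.1, 0.6, 1.1]
opening: 0.0435
gripper_force: 5.0
```

```bash
python3 w.py
```

```text
16.15 twist left 0.0008631537008764385 tip case [-0.1425  0.0011  0.1239] F case 1.285917435108664 -3.9743618680983586 1.116145929064482 [-0.0324  0.1521  1.64    0.0007  1.3494  0.4352] 0.04351012605528551 tool x,y in case [(-1.0, -0.001), (-0.001, 1.0)]
```

Request:
apply_moves(delta_pos=[[0, 0, 0], [0, 0, 0], [0, 0, 0], [0, 0, -2.5], [0, 0, -2.5], [-3.4, 0, 0], [-3.4, 0, 0], [0, 0, 0]], twist=[0, 0, 0, 0, 0, 0, 0, 0], gripper=9)

```text
t: 17.15
tool_pos: [0.5526, -0.0303, 0.1984]
orientation: [2.677, 1.642, 0.0]
force: [-0.9, 0.9, 0.1]
opening: 0.0901
gripper_force: 0.0
```

Request:
apply_moves(delta_pos=[[0, 0, 2], [0, 0, 1.8], [0, 0, 0.8], [0, 0, 0.5], [0, 0, 0.4], [0, 0, 0.3], [0, 0, 0]], twist=[0, 0, 0, 0, 0, 0, 0])

```text
t: 18.02
tool_pos: [0.5526, -0.0282, 0.1419]
orientation: [-2.675, -1.646, 0.001]
force: [-12.9, 3.5, 20.3]
opening: 0.09
gripper_force: 9.9
```

```bash
python3 w.py
```

```text
18.025 twist left 0.000929973528906544 tip case [-0.0741  0.0008  0.1169] F case 2.698841299720974 -13.146633984452638 20.338346200649024 [-0.1438  0.0773  1.7341  0.0001  1.3312  0.3239] 0.09000348997266171 tool x,y in case [(-1.0, -0.001), (-0.001, 1.0)]
```

Home again (0.1169 m at 20 N). I lift, close the fingers and go above the lip.

Request:
apply_moves(delta_pos=[[0, 0, 0], [0, 0, -1], [0, 0, -2], [2.2, 0, 0], [2.2, 0, 0], [2.2, 0, 0], [0, 0, 0], [0, 0, 0]], twist=[0, 0, 0, 0, 0, 0, 0, 0], gripper=0)

```text
t: 19.02
tool_pos: [0.5825, 0.0306, 0.1695]
orientation: [-2.675, -1.647, 0.002]
force: [0.5, 0.3, -0.4]
opening: 0.0146
gripper_force: 0.0
```

```bash
python3 w.py; python3 - <<'E'
from plant import robot
import cv2,numpy as np
a=robot.read_camera("scene")["frame"][100:250,200:350];b=robot.read_camera("wrist")["frame"]
a=cv2.resize(a,(420,420),interpolation=cv2.INTER_CUBIC);b=cv2.resize(b[80:380,140:420],(380,420))
cv2.imwrite("pics/s5.png",np.hstack([a,b])[:,:,::-1])
E
```

```text
19.025 twist left 0.0015955661080396207 tip case [-0.1402  0.0009  0.1445] F case -0.5098144152770338 0.29038736208316446 -0.3774149992085854 [-0.0352  0.1326  1.6226 -0.0003  1.3876  0.4319] 0.014616389730627713 tool x,y in case [(-1.0, -0.002), (-0.002, 1.0)]
```

View pics/s5.png

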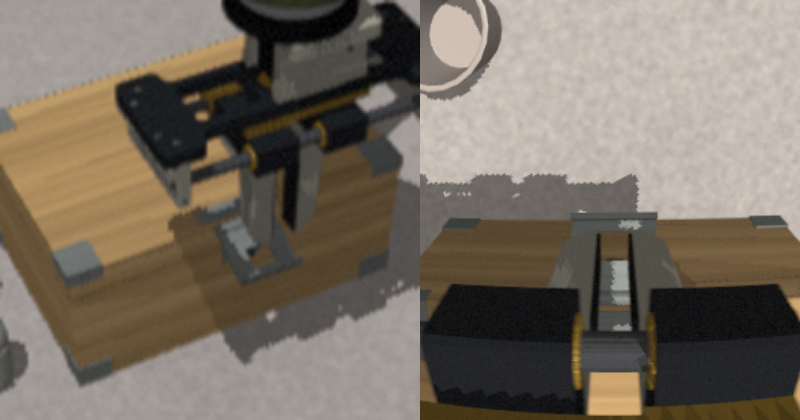

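The lid is shut again (no gap), and the hasp sticks out under the fingertips at (260,265) in the left half. Now I push down on the lip along its arc.

Request:
apply_moves(delta_pos=[[0, 0, 1.8], [0.1, 0, 1.6], [-0.2, 0, 0.8], [-0.3, 0, 0.7], [-0.4, 0, 0.6], [-0.5, 0, 0.6], [-0.5, 0, 0.5], [0, 0, 0]], twist=[0, 0, 0, 0, 0, 0, 0, 0])

```text
t: 20.12
tool_pos: [0.5745, 0.0134, 0.104]
orientation: [2.676, 1.645, -0.001]
force: [0.2, -0.1, 0.5]
opening: 0.0002
gripper_force: 0.0
```

```bash
python3 w.py
```

```text
20.125 twist left -8.554996480703088e-05 tip case [-0.1212  0.0015  0.079 ] F case -0.02261363252838481 0.24739843385694726 0.47998989599471276 [-0.0655  0.172   1.7045 -0.0006  1.2652  0.4033] 0.00018374289702807495 tool x,y in case [(-1.0, 0.0), (0.0, 1.0)]
```

Request:
apply_moves(delta_pos=[[-0.4, 0, 0.3], [-0.4, 0, 0.3], [-0.3, 0, 0.2], [0, 0, 0.1], [0, 0, 0]], twist=[0, 0, 0, 0, 0])

```text
t: 20.75
tool_pos: [0.5715, 0.0064, 0.0991]
orientation: [-2.675, -1.647, -0.008]
force: [-8.9, 9.8, 26.3]
opening: 0.0006
gripper_force: 16.2
```

```bash
python3 w.py
```

```text
20.75 twist left 0.0014796090042339327 tip case [-0.1135  0.002   0.0741] F case -4.758309742792013 -12.337087118874269 26.342616929460952 [-0.0805  0.1657  1.7212  0.0033  1.2508  0.3855] 0.0006155795438563187 tool x,y in case [(-1.0, -0.001), (-0.001, 1.0)]
```

Request:
apply_moves(delta_pos=[[0, 0, -0.6], [1, 0, 0], [0.8, 0, 0], [0, 0, 1.4], [-0.5, 0, 0], [-0.3, 0, 0], [-0.2, 0, 0], [0, 0, 0]], twist=[0, 0, 0, 0, 0, 0, 0, 0])

```text
t: 21.75
tool_pos: [0.5733, 0.0116, 0.0873]
orientation: [-2.676, -1.645, -0.001]
force: [2.1, 3.6, -2.5]
opening: 0.0007
gripper_force: 1.6
```

```bash
python3 w.py
```

```text
21.75 twist left 0.00028817260951602945 tip case [-0.1191  0.0013  0.0623] F case -4.131503601614761 0.24867479481138285 -2.526394290488024 [-0.0696  0.1882  1.7193  0.0007  1.2338  0.3985] 0.0006772925584325064 tool x,y in case [(-1.0, -0.0), (-0.0, 1.0)]
```

Request:
apply_moves(delta_pos=[[-0.1, 0, 0], [-0.1, 0, 0], [0, 0, 0]], twist=[0, 0, 0])

```text
t: 22.12
tool_pos: [0.5731, 0.0113, 0.0873]
orientation: [-2.675, -1.646, -0.005]
force: [4.8, 9.0, -5.0]
opening: 0.0006
gripper_force: 5.3
```

```bash
python3 w.py
```

```text
22.125 twist left 0.001003248566498477 tip case [-0.1187  0.0013  0.0623] F case -10.22489629508132 0.24017533390409015 -4.969306626893591 [-0.0713  0.1861  1.7215  0.0027  1.2322  0.3953] 0.0005663671208906167 tool x,y in case [(-1.0, -0.001), (-0.001, 1.0)]
```

Request:
apply_moves(delta_pos=[[0.5, 0, 0], [1.5, 0, 0], [2, 0, 0], [2, 0, 0], [0, 0, -4], [0, 0, -4], [0, 0, -4], [0, 0, 0]], twist=[0, 0, 0, 0, 0, 0, 0, 0])

```text
t: 23.12
tool_pos: [0.6024, 0.0645, 0.212]
orientation: [2.672, 1.645, 0.011]
force: [0.8, -0.2, 0.1]
opening: 0.0004
gripper_force: 0.0
```

Request:
apply_moves(delta_pos=[[0, -4, -2], [0, -4, -2], [0, -4, 0], [0, -4, 0], [0, -4, 0], [0, 0, 0]], twist=[0, 0, 0, 0, 0, 0])

```text
t: 23.88
tool_pos: [0.4192, 0.155, 0.2464]
orientation: [-2.673, -1.649, 0.001]
force: [0.4, 0.1, 0.3]
opening: 0.0007
gripper_force: 0.0
```

```bash
python3 w.py; python3 - <<'E'
from plant import robot
import cv2,numpy as np
a=robot.read_camera("scene")["frame"][130:220,230:350];b=robot.read_camera("top")["frame"][180:270,260:340]
a=cv2.resize(a,None,fx=3.7,fy=3.7,interpolation=cv2.INTER_CUBIC);b=cv2.resize(b,(296,333),interpolation=cv2.INTER_CUBIC)
cv2.imwrite("pics/s6.png",np.hstack([a,b])[:,:,::-1])
E
```

```text
23.875 twist left 0.00339252038508602 tip case [-0.1774 -0.201   0.2214] F case -0.25585100659264626 0.2985358186520382 0.3073560736861458 [ 0.2392 -0.2962  1.8864  0.0003  1.5525  0.7044] 0.0007088489304527782 tool x,y in case [(-1.0, -0.003), (-0.003, 1.0)]
```

View pics/s6.png

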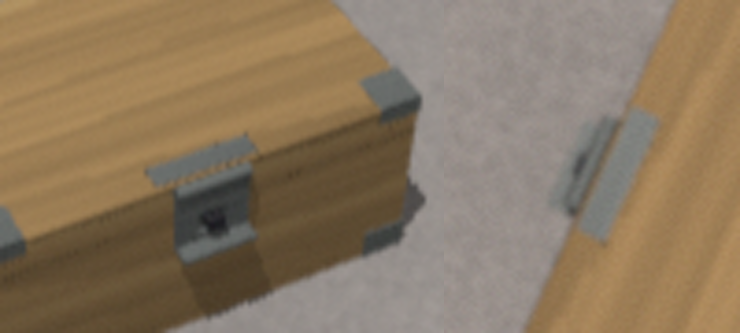

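```bash
python3 - <<'E'
import pickle
from h import *
np.set_printoptions(precision=0,suppress=True)
d=pickle.load(open("c0.pkl","rb"));g=np.load("g.npz");c,x,y=g["c"],g["x"],g["y"]
for h in(0,.1,.2,.3):
    D=np.array([-np.sin(h),-np.cos(h)]);O=np.array([-np.cos(h),np.sin(h)]);H=np.array([-.0945,.113])
    e=H+.041*D+.0125*O
    for yy in(.022,-.022):
        P=lambda e:c+x*e[0]+y*yy+np.array([0,0,e[1]])
        print(h,yy,"lip S",(proj(d["scene"],P(e))-[230,130])*3.7,"T",(proj(d["top"],P(e))-[260,180])*3.7+[444,0],"hinge S",(proj(d["scene"],P(H))-[230,130])*3.7,"T",(proj(d["top"],P(H))-[260,180])*3.7+[444,0])
E
```

```text
0 0.022 lip S [182. 255.] T [586. 122.] hinge S [172. 186.] T [614. 122.]
0 -0.022 lip S [254. 229.] T [546. 208.] hinge S [246. 160.] T [572. 211.]
0.1 0.022 lip S [185. 258.] T [579. 118.] hinge S [172. 186.] T [614. 122.]
0.1 -0.022 lip S [258. 232.] T [538. 204.] hinge S [246. 160.] T [572. 211.]
0.2 0.022 lip S [189. 261.] T [571. 114.] hinge S [172. 186.] T [614. 122.]
0.2 -0.022 lip S [262. 234.] T [531. 200.] hinge S [246. 160.] T [572. 211.]
0.3 0.022 lip S [192. 263.] T [564. 110.] hinge S [172. 186.] T [614. 122.]
0.3 -0.022 lip S [265. 236.] T [523. 196.] hinge S [246. 160.] T [572. 211.]
```

The lip pixels match the hasp lying flush (0 rad), with the staple showing through the slot at (213,222) and no gap under the lid. I hand the job in.

```bash
python3 -c "
from plant import robot
print(robot.close_job())"
```

```text
the job is handed in; nothing more can be done
None
```

The lid is pressed fully shut and the hasp lies flush over the staple, both confirmed in the last camera picture. I didn't touch the jar, bottle or pot. My first try at the hasp popped the lid back open, so I swung the hasp out and redid both steps. The job was handed in at about 24 s; no verdict was returned.

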